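# Unlock the abacus seller's cash box

## Robot

A 6-joint arm with a two-finger parallel gripper is mounted at the origin on the work surface. World frame = base frame: x ahead of the robot, y to its left, z up, the work surface at z = 0. Lengths are in m, angles in rad, forces in N, time in s.
With the tool pointing down it reaches from about 0.3 to 0.775 m from the base axis. Payload 14.6 kg.
Tool frame: the origin (TCP) lies between the finger pads; the fingertips stand 11 mm ahead of it and the grasp point (between the pads) lies 8 mm behind it (arm.finger_overhang is the z of the fingertips in the tool frame, in m); z points along the fingers, y is the line along which they close (so a half turn about z gives the same grasp; the last joint's range is limited). The gripper opens to 85 mm and grips with 20 to 120 N. Pads are 22 mm wide; open, the fingers measure 114 mm over their backs; the gripper's body (76 mm by 85 mm) begins 54 mm behind the grasp point. The pads swing forward as they close: fully open they stand 13 mm farther back than shut.
Start: joints at [1.052, 0.3, 1.521, -0, 1.321, -0.067], TCP at [0.24, 0.495, 0.242] pointing down, gripper open.
Joint ranges: [-3.03, 3.03], [-0.79, 2.21], [0.23, 2.52], [-1.04, 4.18], [0, 3.07], [-2.55, 2.55]. Speed limits (rad/s): [2.22, 2.22, 2.57, 3.14, 3.14, 3.14].

## Interface

Orientations are given as a rotation vector (axis times angle).
In Python, from workcell import telemetry, vision, job, arm gives the robot as it stands.
- The arm moves only by the tool jog_arm, never from a script. Its argument "steps" is a list of rows, each a list of 7 numbers: the turn, a rotation vector about the tool's x, y, z in rad, then the shift along the tool's x, y, z in m, then the finger opening in m, from 0 to 0.0854. A call has 1 to 12 rows; each row shifts and turns the commanded pose from where the row before left it, along the tool's axes as they then stand; what a row does not reach is not made up. A row lasts 1/8 s, in which the tool goes at most 62.5 mm and 10.7 degrees, less where a joint would pass 70% of its speed; a pose out of reach is approached as far as the arm can. A call with a gripper value outside its range is refused whole. The fingers move at their own pace and stop on an object; "grip_force" is the grip in N (left out, the last holds). Time passes only in rows, so rows that do not move let the fingers close. It gives the time, the measured TCP pose, the force, the opening and the grip force at its end, in the units of the state.
- telemetry.read_state(): the state, without advancing time (a new reading comes with each control period).
- vision.get_image(name): name is "scene" or "top" or "wrist"; returns a dict with "img" (420x560x3 uint8, red, green, blue), "depth" (420x560 float32, m along the optical axis (not along the pixel's ray), 0 where there is no reading), "fx", "fy", "cx", "cy" (pixels), "rvec" (rotation vector, rad) and "tvec" (3), from world to camera coordinates, as OpenCV has them. Camera axes: x right, y down, z forward; pixel columns grow to the right and rows downward; lengths in m; the calibration is good to about 2 mm. A picture is of the moment at which its call begins.
- job.job_done(): hands the job in; it is judged then, once.
The state is a dict: "t": time; "qpos": joint angles; "joint_vel": joint speeds; "joint_torque": joint torques, N m; "position": TCP position; "eef_rot": TCP orientation; "contact_force": force on the tool from outside, world axes, zero at the start; "ft_torque": the same for the moment, N m; "gripper_width": finger opening in m; "gripper_force": force on a finger pad.
Only numpy, scipy, OpenCV 4.12 (cv2) and the standard library are available. Lean on these libraries where they do the work, as an engineer would, in place of code of your own. Each camera call takes 0.05 s, during which the arm holds its last target. There are 200 camera calls.

## Task

Take the red-handled key out of its wooden stand, push it fully home in the brass keyhole on top of the green cash box, and only then turn it clockwise (seen from above) as far as it goes, about a sixth of a turn, so that the copper-coloured bolt is drawn back. Leave the key standing in the lock, and leave the yellow key where it is in its own stand.

Things in the scene. Friction and masses are not known exactly. Their poses are not given: they have to be found in the camera images.
- red_key: Right key: steel tongue under a flat, square red wooden grip, about 0.1 kg, 100 mm tall, upright in a loose slot (32 mm deep, floor at z 8 mm) of a fixed brown wooden stand 80x60x40 mm. Origin: centre of the tongue's foot; z up, x along the width, y through the thickness. Tongue 24 (x) x 8 (y) mm, z 0 to 54; grip 44 (x) x 16 (y) mm, z 52 to 100. Same after a half turn about z.
- yellow_key: Another key, to be left alone: the same tongue under a round yellow grip (upright disc 48 mm across, 16 mm thick, centre at z 76 mm), in an identical wooden stand. Origin and axes as for the red key. The two keys stand on opposite sides of the cash box, either way round.
- keyhole (a point): Keyhole in a 62 mm square brass plug on a fixed green cash box (160x200x85 mm). Point: centre of the plug's top face, 127 mm above the shelf; z up; does not turn with the plug. Locked, the slot's long side lies along x. Mouth 49x33 mm narrows in 10 mm to a straight slot 29 (x) x 13 (y) mm, floor 38 mm below the point: home when the key's foot is on it. The key fits either way round, with 12 deg play.
- bolt (a joint): Draw (m) of the copper-coloured bolt that runs from the plug into a steel keeper 84 mm along +y of keyhole (keeper top 109 mm above the shelf). 0 = locked. It grows 18 mm per radian as the key turns the plug clockwise from above, to 0.020 at the plug's stop, 63 degrees. Light friction (0.06 N m); plug and bolt stay where they are left.

How it is judged:
On the way:
1. the red key is fully home in the keyhole while the bolt is still shot (z of red_key in the frame of keyhole below -0.03 m and horizontal distance between red_key and keyhole below 0.012 m and value of joint bolt below 0.006 m), for 0.1 s.
At the end, for the whole second after the job is handed in: The bolt is drawn back by more than 13 mm; the red key stands at rest in the keyhole, its foot more than 30 mm below the plug's face (within 8 mm of the floor), within 12 mm of the keyhole's centre and within 20 degrees of upright; the yellow key is within 20 mm of where it started (value of joint bolt above 0.013 m and z of red_key in the frame of keyhole below -0.03 m and horizontal distance between red_key and keyhole below 0.012 m and angle between red_key's own z axis and vertical below 0.35 rad and linear speed of red_key below 0.03 m/s and distance of yellow_key from where it was at the start of the episode below 0.02 m); the robot touches nothing.
It fails at once if the yellow key is taken or knocked out of its place (moved more than 20 mm) (distance of yellow_key from where it was at the start of the episode above 0.02 m).
It also fails if it takes over 54 s, if anything falls off the work surface, if the arm or the gripper's body presses on something with over 40 N, if the wrist force passes 120 N, or if a joint passes its speed limit or range.

## Working session

There is one attempt and no reset: what is moved stays moved. The work goes in short steps, Python scripts to look and compute and a tool call to move; the robot and the scene stay as the last step left them, time stands still between calls to the robot, and variables do not carry over. Pictures are saved under pics/ and viewed, at most 10 in all, crops included, and the job is handed in when it is done.

Besides the shell and the picture viewer there is one more tool, called after ">>>" by a JSON object that holds its "method" and its "body". jog_arm: Moves the arm, as the interface text tells. Its arguments: {"type":"object","properties":{"steps":{"type":"array","items":{"type":"array","items":{"type":"number"}}},"grip_force":{"type":"number"}},"required":["steps"]}

```bash
mkdir -p pics
cat > h.py <<'E'
import numpy as np, cv2
from workcell import telemetry, vision, job, arm
def grab(n,save=None):
    d=vision.get_image(n)
    if save: cv2.imwrite('pics/'+save,d['img'][:,:,::-1])
    z=d['depth']; v,u=np.mgrid[:z.shape[0],:z.shape[1]]
    c=np.stack([(u-d['cx'])/d['fx']*z,(v-d['cy'])/d['fy']*z,z],-1)
    R=cv2.Rodrigues(np.array(d['rvec'],float))[0]
    w=(c-np.array(d['tvec']).ravel())@R
    w[z==0]=np.nan
    return d,w,cv2.cvtColor(d['img'],cv2.COLOR_RGB2HSV)
E
python3 - <<'E'
from h import *
a=grab('top')[0]['img'];b=grab('scene')[0]['img']
cv2.imwrite('pics/a.png',cv2.resize(np.vstack([a,b]),(450,600*450//450)) if 0 else a[:,:,::-1]);cv2.imwrite('pics/b.png',b[:,:,::-1])
print(telemetry.read_state())
E
```

```text
{'t': 0.1, 'qpos': array([ 1.05239602e+00,  3.00416616e-01,  1.52154080e+00, -9.01181824e-06,
        1.32068639e+00, -6.65605232e-02]), 'joint_vel': array([-0.00259586, -0.00167357, -0.00226008, -0.0012338 , -0.00035426,
        0.0010736 ]), 'joint_torque': array([ 4.63964425e-04, -5.44378066e+01, -3.62371981e+01, -8.90913361e-05,
        2.97191247e-03, -6.86510646e-06]), 'position': array([0.24002584, 0.49463537, 0.24176823]), 'eef_rot': array([-7.03656566e-01, -3.06147312e+00,  1.58483451e-03]), 'contact_force': array([-0.81055483,  0.13141761, -0.3474494 ]), 'ft_torque': array([ 0.00295286, -0.06610975,  0.01471345]), 'gripper_force': 0.0, 'gripper_width': 0.08547707586495848}
```

View pics/a.png

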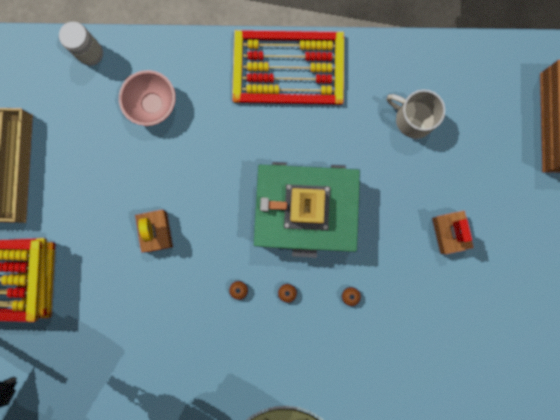

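View pics/b.png

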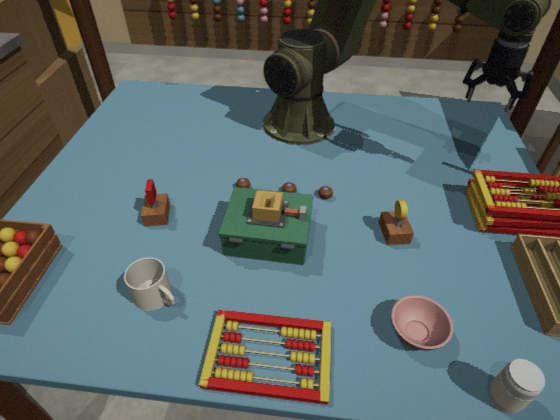

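The top view shows the red key at about (465,231), the yellow key at (145,229), and the brass plug at (307,206) with the bolt running left (+y). Next I measure them from depth.

Run:
```python
from h import *
d,w,h=grab('top')
H,S=h[...,0],h[...,1]; X,Y,Z=[w[...,i] for i in range(3)]
def rep(n,m):
    p=w[m]; c=np.nanmedian(p,0); r=cv2.minAreaRect((p[:,:2]*1000).astype(np.float32))
    print(n,len(p),c.round(4),'z',p[:,2].min().round(3),p[:,2].max().round(3),r)
u=np.mgrid[:420,:560][1];v=np.mgrid[:420,:560][0]
roi=lambda a,b,c,e:(u>a)&(u<b)&(v>c)&(v<e)
r=roi(430,490,200,265)
rep('red',r&(Z>.085)); rep('redtop',r&(Z>.1)); rep('stand',r&(Z>.034)&(Z<.048))
p=roi(250,370,160,255)
rep('plug',p&(Z>.121)); rep('box',p&(Z>.075)&(Z<.09))
rep('yel',roi(120,180,200,260)&(Z>.06)); rep('ystand',roi(120,180,200,260)&(Z>.034)&(Z<.048))
print((Z[195:218:2,285:332:3]*1000).round())
```

```text
red 260 [ 0.4946 -0.3395  0.1062] z 0.085 0.112 ((495.1310729980469, -342.2731628417969), (44.023231506347656, 17.75869369506836), 13.881650924682617)
redtop 205 [ 0.4959 -0.3414  0.1068] z 0.1 0.112 ((495.1524353027344, -342.3596496582031), (44.023231506347656, 17.580514907836914), 13.881650924682617)
stand 802 [ 0.4924 -0.3329  0.0393] z 0.034 0.047 ((495.2190856933594, -342.8741760253906), (80.21279907226562, 61.46572494506836), 13.57050609588623)
plug 818 [ 0.5368 -0.0363  0.1258] z 0.121 0.132 ((536.3585205078125, -35.971649169921875), (61.94572448730469, 62.484527587890625), 88.18054962158203)
box 7080 [ 0.5313 -0.04    0.0845] z 0.075 0.09 ((540.0171508789062, -36.16185760498047), (206.22698974609375, 173.4237060546875), 88.14985656738281)
yel 292 [0.4851 0.2803 0.099 ] z 0.061 0.112 ((486.237548828125, 283.8060607910156), (46.9315071105957, 17.295883178710938), 12.558882713317871)
ystand 812 [0.4839 0.2757 0.0393] z 0.034 0.047 ((486.2022705078125, 284.3201599121094), (80.1440658569336, 61.47917938232422), 11.831717491149902)
[[ 84.  89.  90. 128. 128. 123. 121. 122. 120. 122
[... 270 characters left out ...]
. 128.
   90.  88.]
 [100.  86.  87. 127. 127. 123. 120.  84.  88. 121. 123. 126. 126.  89.
   91.  84.]
 [102.  85.  89. 129. 126. 126. 117.  89.  89. 117. 129. 128. 126.  88.
   89.  83.]
 [102.  90.  88. 129. 130. 121. 118.  88.  86. 118. 124. 127. 130.  89.
   87.  81.]
 [ 87.  87.  87. 127. 129. 123. 120.  85.  89. 119. 128. 128. 126.  86.
   87.  84.]
 [ 89.  87.  91. 125. 127. 123. 118.  89.  87. 118. 125. 129. 125.  86.
   89.  84.]
 [ 88.  89.  90. 129. 129. 124. 117. 117. 117. 120. 126. 127. 123.  87.
   87.  84.]
 [ 88.  88. 126. 125. 129. 123. 125. 120. 123. 122. 124. 126. 129.  87.
   87.  84.]
 [ 92.  89. 128. 126. 129. 128. 127. 125. 128. 124. 125. 127. 126.  88.
   89.  85.]]
```

>>> {"method": "jog_arm", "body": {"steps": [[0,0,0.175,0,0,0,0.085],[0,0,0.175,0,0,0,0.085],[0,0,0.175,0,0,0,0.085],[0,0,0.175,0,0,0,0.085],[0,0,0.176,0,0,0,0.085],[0,0,0,-0.05,0.003,0,0.085],[0,0,0,-0.055,0.003,0,0.085],[0,0,0,-0.055,0.003,0,0.085],[0,0,0,-0.055,0.003,0,0.085],[0,0,0,-0.055,0.003,0,0.085],[0,0,0,-0.055,0.003,0,0.085],[0,0,0,-0.055,0.003,0,0.085]]}}

```text
t: 1.65
position: [0.352, 0.1293, 0.2423]
eef_rot: [1.935, 2.474, 0.0]
contact_force: [0.8, 0.4, 0.8]
gripper_width: 0.0851
gripper_force: 0.0
```

>>> {"method": "jog_arm", "body": {"steps": [[0,0,0,-0.055,0.003,0,0.085],[0,0,0,-0.055,0.003,0,0.085],[0,0,0,-0.055,0.003,0,0.085],[0,0,0,-0.055,0.003,0,0.085],[0,0,0,-0.055,0.003,0,0.085],[0,0,0,-0.055,0.003,0,0.085],[0,0,0,-0.055,0.003,0,0.085],[0,0,0,-0.05,0.003,0,0.085],[0,0,0,-0.034,0.001,0,0.085],[0,0,0,0,0,0,0.085]]}}

```text
t: 2.9
position: [0.4889, -0.3198, 0.2412]
eef_rot: [-1.938, -2.471, 0.0]
contact_force: [0.1, 0.2, 0.0]
gripper_width: 0.085
gripper_force: 0.0
```

```bash
cat >> h.py <<'E'
def tool():
    s=telemetry.read_state(); return np.array(s['position']),cv2.Rodrigues(np.array(s['eef_rot'],float))[0],s
def go(x,y,z,yaw):
    "needed tool shift and turn (deg about tool z) to bring TCP to x,y,z, tool y at yaw deg"
    p,R,s=tool(); cur=np.degrees(np.arctan2(R[1,1],R[0,1]))
    print('pos',p.round(4),'yaw',cur.round(2),'tilt z',R[:,2].round(4),'q6',s['qpos'][5].round(3),'t',s['t'])
    print('shift',(R.T@(np.array([x,y,z])-p)).round(4),'turn rad',np.radians(cur-yaw).round(4))
E
python3 - <<'E'
from h import *
go(.495,-.342,.076,13.9)
d,w,h=grab('wrist','w1.png')
Z=w[...,2]; m=(Z>.1)&(Z<.125)&(abs(w[...,0]-.495)<.04)&(abs(w[...,1]+.342)<.04)
print(m.sum(),cv2.minAreaRect((w[m][:,:2]*1000).astype(np.float32)),np.median(Z[m]))
E
```

```text
pos [ 0.4889 -0.3198  0.2412] yaw 13.8 tilt z [-1.1e-03  7.0e-04 -1.0e+00] q6 -0.883 t 2.9
shift [-0.0231  0.0008  0.1652] turn rad -0.0017
1034 ((496.3990173339844, -340.8892517089844), (43.705650329589844, 16.78342056274414), 13.914030075073242) 0.10856973078415183
```

View pics/w1.png

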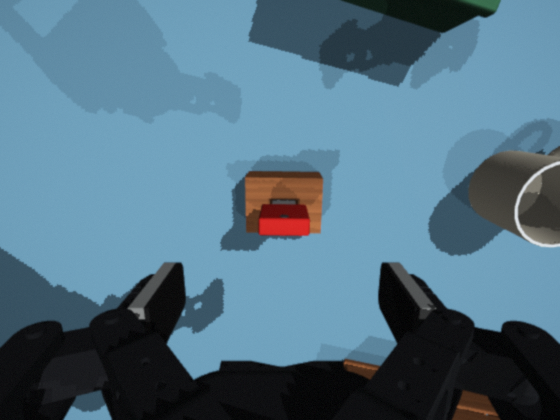

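The wrist picture shows the red grip at (284,219), with its long side along the closing line and the fingers on either side of it. The wrist and top measurements agree. I'll descend and grasp across the width.

>>> {"method": "jog_arm", "body": {"steps": [[0,0,0,-0.0225,0.0015,0,0.085],[0,0,0,0,0,0.05,0.085],[0,0,0,0,0,0.05,0.085],[0,0,0,0,0,0.04,0.085],[0,0,0,0,0,0.025,0.085],[0,0,0,0,0,0,0.085],[0,0,0,0,0,0,0.085]]}}

```text
t: 3.82
position: [0.4965, -0.3395, 0.0788]
eef_rot: [1.934, 2.473, 0.0]
contact_force: [-0.3, -0.1, -0.2]
gripper_width: 0.0849
gripper_force: 0.0
```

>>> {"method": "jog_arm", "body": {"steps": [[0,0,0,0,0,0,0.04],[0,0,0,0,0,0,0.035],[0,0,0,0,0,0,0.035],[0,0,0,0,0,0,0.035],[0,0,0,0,0,0,0.035],[0,0,0,0,0,0,0.035]], "grip_force": 50}}

```text
t: 4.58
position: [0.4961, -0.3399, 0.0781]
eef_rot: [1.935, 2.473, -0.0]
contact_force: [-1.2, 1.0, 5.9]
gripper_width: 0.0436
gripper_force: 50.4
```

>>> {"method": "jog_arm", "body": {"steps": [[0,0,0,0,0,-0.02,0.035],[0,0,0,0,0,-0.035,0.035],[0,0,0,0,0,-0.05,0.035],[0,0,0,0,0,-0.05,0.035],[0,0,0,0,0,0,0.035]]}}

```text
t: 5.2
position: [0.4968, -0.3403, 0.2378]
eef_rot: [1.931, 2.468, 0.0]
contact_force: [0.9, 0.7, -1.5]
gripper_width: 0.0438
gripper_force: 51.0
```

Run:
```python
from h import *
go(.5365,-.036,.235,-1.85)
d,w,h=grab('wrist','w2.png')
p,R,s=tool()
m=((h[...,0]<8)|(h[...,0]>172))&(h[...,1]>150)&(w[...,2]>.1)
q=(w-p)@R
print(m.sum(),[ (np.nanpercentile(q[m][:,i],[1,50,99])).round(4) for i in range(3)],s['gripper_width'])
```

```text
pos [ 0.4968 -0.3403  0.2378] yaw 13.93 tilt z [ 0.0064 -0.005  -1.    ] q6 -0.904 t 5.2
shift [0.2858 0.1117 0.0015] turn rad 0.2753
9511 [array([-0.0084,  0.0055,  0.0066]), array([-0.0202,  0.0008,  0.0222]), array([-0.0347, -0.0308,  0.0104])] 0.043385384863034546
```

View pics/w2.png

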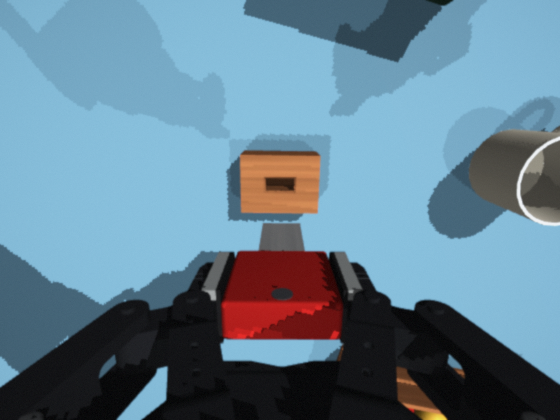

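The picture shows the key between the pads, with the grip at (282,295), the tongue beyond it at (282,237), and the empty stand slot at (281,184). The key is upright and centred, so I'll carry it over the lock.

>>> {"method": "jog_arm", "body": {"steps": [[0,0,0.135,0,0,0,0.035],[0,0,0.14,0,0,0,0.035],[0,0,0,0.04,0.004,0,0.035],[0,0,0,0.055,0.005,0,0.035],[0,0,0,0.055,0.005,0,0.035],[0,0,0,0.055,0.005,0,0.035],[0,0,0,0.055,0.006,0,0.035],[0,0,0,0.03,0.005,0,0.035],[0,0,0,0.015,0,0,0.035],[0,0,0,0,0,0,0.035],[0,0,0,0,0,0,0.035]]}}

```text
t: 6.62
position: [0.5355, -0.0368, 0.2321]
eef_rot: [-2.258, -2.184, 0.001]
contact_force: [-0.4, 0.4, -0.9]
gripper_width: 0.0435
gripper_force: 51.1
```

Run:
```python
from h import *
go(.5365,-.036,.235,-1.85)
d,w,h=grab('wrist','w3.png')
p,R,s=tool()
q=(w-p)@R
for a,b in((.02,.045),(.045,.075)):
    m=(q[...,2]>a)&(q[...,2]<b)&(abs(q[...,0])<.03)&(abs(q[...,1])<.03)
    print(m.sum(),np.nanpercentile(q[m],[1,50,99],axis=0).round(4).tolist())
Z=w[...,2]; m=(Z>.122)&(Z<.132)&(abs(w[...,0]-.536)<.045)&(abs(w[...,1]+.036)<.045)
print('plug',m.sum(),cv2.minAreaRect((w[m][:,:2]*1000).astype(np.float32)),np.median(Z[m]))
d,w,h=grab('top'); q=(w-p)@R
m=(abs(q[...,2]+.03)<.015)&(abs(q[...,0])<.03)&(abs(q[...,1])<.03)&((h[...,0]<8)|(h[...,0]>172))&(h[...,1]>150)
print('redtop',m.sum(),np.percentile(q[m],[2,50,98],axis=0).round(4).tolist() if m.any() else '')
```

```text
pos [ 0.5355 -0.0368  0.2321] yaw -1.89 tilt z [-5.e-04 -1.e-04 -1.e+00] q6 -0.104 t 6.625
shift [ 0.0009  0.001  -0.0029] turn rad -0.0008
629 [[0.0022, -0.0115, 0.0245], [0.0027, 0.0002, 0.034], [0.0033, 0.0121, 0.0447]]
540 [[0.0022, -0.0115, 0.0453], [0.0027, 0.0002, 0.0564], [0.0032, 0.0119, 0.0694]]
plug 4444 ((537.3174438476562, -34.23469161987305), (62.589908599853516, 62.03712844848633), 87.99712371826172) 0.12750988522479867
redtop 0
```

View pics/w3.png

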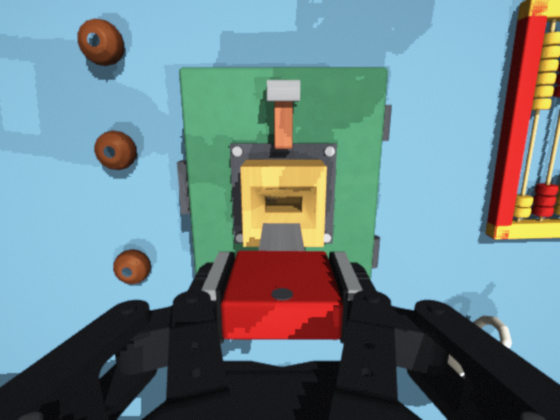

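The picture shows the keyhole at (283,202) directly ahead of the tongue, at (282,237), with the bolt at (284,125). I'll apply the small correction and then descend in stages.

>>> {"method": "jog_arm", "body": {"steps": [[0,0,0,0.0037,0.0016,0,0.035],[0,0,0,0,0,0.02,0.035],[0,0,0,0,0,0.015,0.035],[0,0,0,0,0,0.008,0.035],[0,0,0,0,0,0.005,0.035],[0,0,0,0,0,0.004,0.035],[0,0,0,0,0,0,0.035]]}}

```text
t: 7.6
position: [0.5374, -0.0322, 0.1803]
eef_rot: [-2.257, -2.186, 0.0]
contact_force: [0.2, 0.0, -2.1]
gripper_width: 0.0434
gripper_force: 51.1
```

>>> {"method": "jog_arm", "body": {"steps": [[0,0,0,0,0,0.004,0.035],[0,0,0,0,0,0.004,0.035],[0,0,0,0,0,0,0.035]]}}

```text
t: 7.98
position: [0.5372, -0.0321, 0.1719]
eef_rot: [-2.256, -2.185, 0.001]
contact_force: [0.6, 0.1, -1.1]
gripper_width: 0.0437
gripper_force: 51.1
```

>>> {"method": "jog_arm", "body": {"steps": [[0,0,0,-0.001,0,0.004,0.035],[0,0,0,0,0,0.004,0.035],[0,0,0,0,0,0.002,0.035],[0,0,0,0,0,0.002,0.035],[0,0,0,0,0,0,0.035],[0,0,0,0,0,0,0.035]]}}

```text
t: 8.72
position: [0.5374, -0.0331, 0.1604]
eef_rot: [2.257, 2.186, 0.0]
contact_force: [0.8, -0.3, -0.7]
gripper_width: 0.0436
gripper_force: 51.1
```

>>> {"method": "jog_arm", "body": {"steps": [[0,0,0,0,0,0.001,0.035],[0,0,0,0,0,0.001,0.035],[0,0,0,0,0,0,0.035],[0,0,0,0,0,0,0.035]]}}

```text
t: 9.22
position: [0.5375, -0.0331, 0.159]
eef_rot: [2.256, 2.185, 0.001]
contact_force: [-3.4, -0.3, 7.5]
gripper_width: 0.0436
gripper_force: 52.0
```

Run:
```python
from h import *
go(.5374,-.0335,.158,-1.85)
d,w,h=grab('wrist','w4.png')
```

```text
pos [ 0.5375 -0.0331  0.159 ] yaw -1.83 tilt z [ 7.e-04 -1.e-04 -1.e+00] q6 -0.098 t 9.225
shift [-0.0004 -0.      0.001 ] turn rad 0.0004
```

View pics/w4.png

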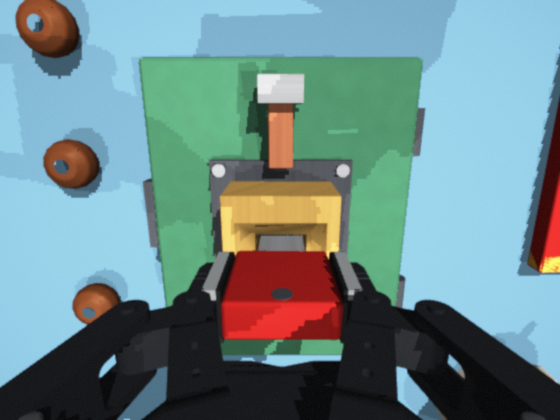

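The picture shows the tongue inside the plug at (282,243), with the bolt still shot into its keeper at (281,130). The 7.5 N floor contact matches a depth of 38 mm, so the key is home. Now I turn it clockwise.

>>> {"method": "jog_arm", "body": {"steps": [[0,0,0.13,0,0,-0.0005,0.035],[0,0,0.13,0,0,0,0.035],[0,0,0.13,0,0,0,0.035],[0,0,0.13,0,0,0,0.035],[0,0,0.13,0,0,0,0.035],[0,0,0.13,0,0,0,0.035],[0,0,0.13,0,0,0,0.035],[0,0,0.1,0,0,0,0.035],[0,0,0,0,0,0,0.035]]}}

```text
t: 10.4
position: [0.5376, -0.0333, 0.1591]
eef_rot: [3.032, 0.822, 0.001]
contact_force: [0.8, -1.4, 0.9]
gripper_width: 0.0436
gripper_force: 51.4
```

Run:
```python
from h import *
go(.5374,-.0335,.159,-75); s=tool()[2]; print(s['contact_force'],s['ft_torque'])
```

```text
pos [ 0.5376 -0.0333  0.1591] yaw -59.67 tilt z [ 1.e-03 -4.e-04 -1.e+00] q6 0.912 t 10.4
shift [-0.0003  0.      0.0001] turn rad 0.2676
[ 0.78231558 -1.43454854  0.93377657] [-0.33022445 -0.15554131 -0.00171849]
```

Turned 58° so far. I'll continue gently to the stop.

>>> {"method": "jog_arm", "body": {"steps": [[0,0,0.08,0,0,0,0.035],[0,0,0.06,0,0,0,0.035],[0,0,0.04,0,0,0,0.035],[0,0,0,0,0,0,0.035],[0,0,0,0,0,0,0.035]]}}

```text
t: 11.02
position: [0.5376, -0.0332, 0.1591]
eef_rot: [3.093, 0.548, 0.001]
contact_force: [1.3, -2.4, 3.0]
gripper_width: 0.0433
gripper_force: 51.6
```

Run:
```python
from h import *
go(.5374,-.0335,.159,-78); s=tool()[2]; print(s['contact_force'],s['ft_torque'])
d,w,h=grab('wrist','w5.png')
```

```text
pos [ 0.5376 -0.0332  0.1591] yaw -69.9 tilt z [ 8.e-04 -2.e-04 -1.e+00] q6 1.09 t 11.025
shift [-0.0003  0.0002  0.0001] turn rad 0.1414
[ 1.3486916  -2.38368791  2.97703246] [-0.70869938 -0.47913356 -0.01021546]
```

View pics/w5.png

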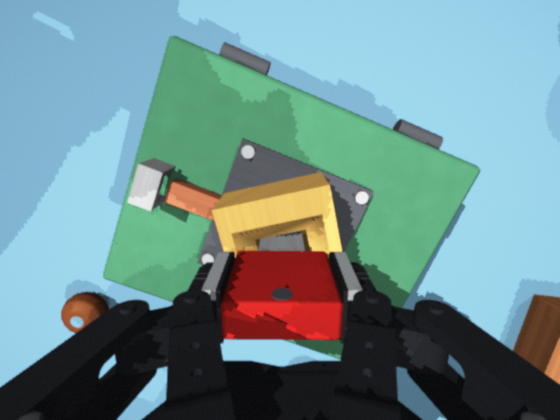

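The picture shows the plug turned, with the bolt at (190,197) withdrawn from the keeper at (152,185). I'll turn a little further to the stop, then release.

>>> {"method": "jog_arm", "body": {"steps": [[0,0,0.05,0,0,0,0.035],[0,0,0.05,0,0,0,0.035],[0,0,0,0,0,0,0.035],[0,0,0,0,0,0,0.035]]}}

```text
t: 11.58
position: [0.5375, -0.0332, 0.1591]
eef_rot: [3.117, 0.392, 0.001]
contact_force: [1.7, -2.9, 4.8]
gripper_width: 0.0434
gripper_force: 51.7
```

Run:
```python
from h import *
go(.5374,-.0335,.159,-78); s=tool()[2]; print(s['contact_force'],s['ft_torque'],s['joint_torque'][5])
```

```text
pos [ 0.5375 -0.0332  0.1591] yaw -75.66 tilt z [ 7.e-04 -1.e-04 -1.e+00] q6 1.191 t 11.575
shift [-0.0002  0.0003  0.0001] turn rad 0.0409
[ 1.65618684 -2.91169208  4.8455388 ] [-0.65894996 -0.47860686 -0.00228373] 0.03712023259140551
```

>>> {"method": "jog_arm", "body": {"steps": [[0,0,0,0,0,0,0.05],[0,0,0,0,0,0,0.06],[0,0,0,0,0,0,0.07],[0,0,0,0,0,0,0.07],[0,0,0,0,0,-0.02,0.07],[0,0,0,0,0,-0.04,0.07],[0,0,0,0,0,-0.05,0.07],[0,0,0,0,0,-0.05,0.07],[0,0,0,-0.05,0,0,0.07],[0,0,0,0,0,0,0.07],[0,0,0,0,0,0,0.07]]}}

```text
t: 12.95
position: [0.4891, -0.0454, 0.3189]
eef_rot: [3.117, 0.39, 0.001]
contact_force: [1.5, -0.3, 0.1]
gripper_width: 0.0701
gripper_force: 0.0
```

Run:
```python
from h import *
d,w,h=grab('wrist','w6.png')
m=((h[...,0]<8)|(h[...,0]>172))&(h[...,1]>150)&(w[...,2]>.17)&(abs(w[...,0]-.537)<.05)&(abs(w[...,1]+.034)<.05)
print(m.sum(),np.percentile(w[m],[2,50,98],axis=0).round(4).tolist(),cv2.minAreaRect((w[m][:,:2]*1000).astype(np.float32)))
```

```text
1162 [[0.5272, -0.0531, 0.1778], [0.5374, -0.0331, 0.1897], [0.5477, -0.013, 0.1912]] ((537.03564453125, -33.121315002441406), (16.210859298706055, 42.52267837524414), 13.612393379211426)
```

View pics/w6.png

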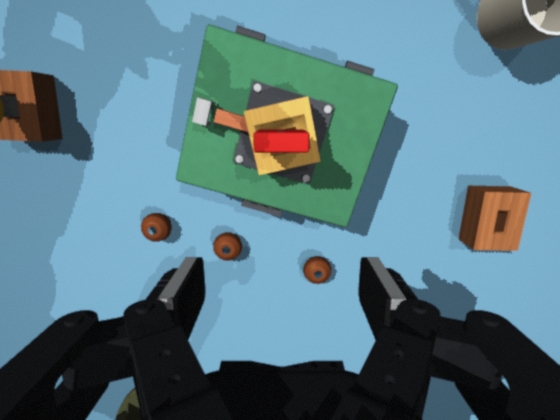

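The picture shows the red key standing in the turned plug at (281,141), with the bolt at (230,120) clear of the keeper. The grip top is at z 0.190, so the foot is on the floor. The left stand is cut off at the image edge, so I'll check the yellow key with the top camera before handing in.

Run:
```python
from h import *
d,w,h=grab('top'); m=np.zeros(w.shape[:2],bool); m[200:260,120:180]=1; m&=w[...,2]>.06
ok=m.sum()>100 and np.linalg.norm(np.nanmedian(w[m],0)-[.4851,.2803,.099])<.006
print(m.sum(),np.nanmedian(w[m],0),ok)
if ok: print(job.job_done())
```

```text
292 [0.48516778 0.27997708 0.10002504] True
the job is handed in; nothing more can be done
None
```

The red key is fully home in the keyhole and turned to about the stop, with the bolt drawn out of its keeper. It was left standing in the lock, the yellow key has not moved, and the job was handed in at about 13 s, though I did not see the judge's verdict.

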